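Put a fresh picking bin into the row and stock it

TASK

Lift only the top bin off the nested pile on the sloped stand and set it down level on the rubber mat in the empty place of the bin row, squared up with its neighbours, low front towards the robot, and let go. Then stand the carton upright in that bin, flat on its floor. Set things down rather than drop them, and leave the other two bins of the pile, the neighbouring bins and the can where they are.

Things in the scene. Friction and masses are not known exactly. Their poses are not given: they have to be found in the camera images.
- bin_top: top bin of the pile, 0.16 kg: blue flared picking bin, floor 120 (x) x 76 (y), over the rims 151 x 110 mm. Low front (-x) with rim top at z 46, rear and rear sides 64 mm high; walls 3 mm. Rims are upright beads 9 mm thick, 14 mm high. Origin: centre of underside; x to the high rear, z out of the mouth. Bead middles: front x -69.5, rear x 72.7
- bin_top_front (a point): point on the top bin's low front rim: middle of the bead's thickness and length, at its top edge
- bin_middle: the second bin of the pile, same shape and axes; the top bin nests in it 33 mm higher along the bins' own z, with 2 to 3 mm play on each side. Each bin of the pile has a 3 mm floor and four 10 mm corner posts inside, 30 mm high, that carry the next bin; the clear floor between them is 92 x 70 mm
- bin_bottom: the lowest bin of the pile, alike
- stand: fixed steel stand, 160 x 110 mm slope that falls 25 deg towards its front (-x, the robot's side) with an 8 mm lip at the foot; top face 62 mm high in the middle, so the pile's axis leans 25 deg towards the robot. Origin under its centre on the bench
- rack: fixed flat aluminium base of the bin row, 170 (x) x 380 (y) x 10 mm, with 30 mm high end strips and a 22 mm high strip behind; three places side by side, 120 mm apart along y, one of them empty. Origin: middle of its underside; front is -x
- mat: thin black rubber mat 120 (x) x 80 (y) x 3 mm that marks the empty place of the row (any of the three). Origin: centre of its underside, on the rack's base, 10 mm above the bench; the underside of a bin that rests on it lies 3 mm above the origin; -x is the front of the row
- bin_cartons: neighbour in the row: the same kind of bin, filled with small cartons up to 74 mm high
- bin_bolts: neighbour in the row: the same kind of bin, filled with bolts up to 45 mm high
- carton: tall plain cardboard carton 60 (x) x 50 (y) x 110 (z) mm, 0.22 kg, standing on the bench. Origin: centre of its underside, z up
- can: brass-coloured closed can, 60 mm across and 105 mm high, standing on the bench near the carton. Origin: centre of its underside

How it is judged (in metres and radians):
On the way, in this order (a step that is already met when the one before it is completed fails the run):
1. the top bin is lifted clear of the pile (distance between bin_top and bin_middle above 0.09 m and contact force between bin_top and bin_middle below 0.05 N), for 0.2 s.
2. the bin stands empty on the mat in the row, squared up, low front to the robot, let go (x of bin_top in the frame of mat between -0.022 and 0.022 m and y of bin_top in the frame of mat between -0.02 and 0.02 m and z of bin_top in the frame of mat between -0.002 and 0.01 m and angle between bin_top's own z axis and vertical below 0.1 rad and x of bin_top_front in the frame of mat below -0.03 m and angle between the x axis of bin_top and the x axis of mat, either way round below 0.2 rad and contact force between the fingers and bin_top below 0.1 N and linear speed of bin_top below 0.02 m/s and horizontal distance between carton and bin_top above 0.09 m), for 0.2 s.
At the end, for the whole second after the job is handed in: The bin stands level (within 0.1 rad) on the mat, within 22 mm (front to back) and 20 mm (sideways) of its centre and 0.2 rad of square, low front towards the robot; the carton stands on the bin's floor, upright within 0.15 rad and not perched on the corner posts; both are let go and at rest (x of bin_top in the frame of mat between -0.022 and 0.022 m and y of bin_top in the frame of mat between -0.02 and 0.02 m and z of bin_top in the frame of mat between -0.002 and 0.01 m and angle between bin_top's own z axis and vertical below 0.1 rad and x of bin_top_front in the frame of mat below -0.03 m and angle between the x axis of bin_top and the x axis of mat, either way round below 0.2 rad and contact force between the fingers and bin_top below 0.1 N and x of carton in the frame of bin_top between -0.04 and 0.04 m and y of carton in the frame of bin_top between -0.03 and 0.03 m and z of carton in the frame of bin_top between -0.002 and 0.012 m and angle between carton's own z axis and vertical below 0.15 rad and contact force between the fingers and carton below 0.1 N and linear speed of each of bin_top, carton below 0.02 m/s); the robot touches nothing.
It fails at once if another bin of the pile shifted more than 20 mm (distance of any of bin_middle, bin_bottom from where it was at the start of the episode above 0.02 m).
It fails at once if a neighbouring bin shifted more than 20 mm (distance of any of bin_cartons, bin_bolts from where it was at the start of the episode above 0.02 m).
It fails at once if the can shifted more than 30 mm (distance of can from where it was at the start of the episode above 0.03 m).
It fails at once if the carton dropped (in the air, touched by nothing, more than 60 mm up) (height (world z) of carton above 0.06 m and contact force between carton and anything else below 0.02 N).
It fails at once if the bin dropped (in the air, touched by nothing, more than 50 mm up) (height (world z) of bin_top above 0.05 m and contact force between bin_top and anything else below 0.02 N).
It also fails if it takes over 58 s, if anything falls off the work surface, if the arm or the gripper's body presses on something with over 40 N, if the wrist force passes 120 N, or if a joint passes its speed limit or range.

ROBOT

A 6-joint arm with a two-finger parallel gripper is mounted at the origin on the work surface. World frame = base frame: x ahead of the robot, y to its left, z up, the work surface at z = 0. Lengths are in mm, angles in rad, forces in N, time in s.
With the tool pointing down it reaches from about 350 to 925 mm from the base axis. Payload 6.4 kg.
Tool frame: the origin (TCP) lies on the mounting face of the last link; the fingertips stand 173 mm ahead of it and the grasp point (between the pads) lies 155 mm ahead of it; z points along the fingers, y is the line along which they close (so a half turn about z gives the same grasp; the last joint's range is limited). The gripper opens to 85 mm and grips with 20 to 120 N. Pads are 22 mm wide; open, the fingers measure 114 mm over their backs; the gripper's body (76 mm by 85 mm) begins 54 mm behind the grasp point. The pads swing forward as they close: fully open they stand 13 mm farther back than shut.
Start: joints at [1.081, 0.245, 1.558, -0, 1.339, -0.174], TCP at [201.873, 617.87, 404.69] pointing down, gripper open.
Joint ranges: [-3.13, 3.13], [-1.02, 2.26], [0.13, 2.54], [-0.95, 4.09], [0.21, 2.88], [-2.74, 2.74]. Speed limits (rad/s): [2.57, 2.57, 3.14, 3.14, 3.14, 3.14].

INTERFACE

Orientations are given as a unit quaternion [w, x, y, z].
In Python, from cell import state, vision, bot gives the robot as it stands. The module is installed in compiled form; this text tells all that it offers.
- The arm moves only by the shell command python3 -m inch 'ROWS' [FORCE]. ROWS is text: rows parted by semicolons, each of 7 numbers parted by spaces: the shift along the tool's x, y, z as a fraction of full scale, then the turn, a rotation vector about the tool's x, y, z as a fraction of full scale, then the opening, from -1 (shut) to 1 (fully open). In form: x y z wx wy wz claw; .... A call has 1 to 12 rows; each row is the pose to reach, as a shift and turn from the pose commanded when the call began, along the tool's axes at that moment; what a row does not reach only later rows make up. Full scale, the value 1, is 100 mm for a shift and 90 degrees for a turn. A row lasts 1/10 s, in which the tool goes at most 50 mm and 8.59 degrees, less where a joint would pass 70% of its speed; a pose out of reach is approached as far as the arm can. A call with a number of a shift or a turn outside -1 to 1 is refused whole. A call with a gripper value outside its range is refused whole. The fingers move at their own pace and stop on an object; FORCE is the grip in N (left out, the last holds). Time passes only in rows, so rows that repeat a pose let the fingers close. It gives the time, the measured TCP pose, the force, the opening and the grip force at its end, in the units of the state.
- state(): the state, without advancing time (a new reading comes with each control period).
- vision.grab_frame(name): name is "side" or "top" or "wrist"; returns the picture (400x640x3 uint8, blue, green, red); there is no depth.
- vision.camera_info(name): a dict with "fx", "fy", "cx", "cy" (pixels), "R" (3x3) and "t" (3): a world point X has camera coordinates R X + t. Camera axes: x right, y down, z forward; pixel columns grow to the right and rows downward; lengths in mm; the calibration is good to about 2 mm. A picture is of the moment at which its call begins: read the wrist's pose just before it. camera_info takes no time and is no camera call; for the wrist camera it gives the pose at the moment of the call.
- bot.sign_off(): hands the job in; it is judged then, once.
The state is a dict: "clock": time; "joint_positions": joint angles; "qd": joint speeds; "joint_torque": joint torques, N m; "tcp_pos": TCP position; "eef_rot": TCP orientation; "force": force on the tool from outside, world axes, zero at the start; "moment": the same for the moment, N m; "width": finger opening in mm; "finger_force": force on a finger pad.
Only numpy, scipy, OpenCV 4.12 (cv2) and the standard library are available. Lean on these libraries where they do the work, as an engineer would, in place of code of your own. Each camera call takes 0.05 s, during which the arm holds its last target. There are 200 camera calls.

## Working session

There is one attempt and no reset: what is moved stays moved. The work goes in short steps, Python scripts to look and compute and a shell command to move; the robot and the scene stay as the last step left them, time stands still between calls to the robot, and variables do not carry over. Pictures are saved under pics/ and viewed, at most 10 in all, crops included, and the job is handed in when it is done.

```bash
mkdir -p pics; python3 - <<'E'
from cell import state, vision, bot
import cv2
s=state(); print(s)
for n in ("side","top","wrist"):
    c=vision.camera_info(n); print(n,c)
    cv2.imwrite(f"pics/{n}0.png",vision.grab_frame(n))
E
```

```text
{'clock': 0.0, 'joint_positions': array([ 1.08090837e+00,  2.45856980e-01,  1.55904837e+00, -1.76988365e-05,
        1.33870154e+00, -1.74086661e-01]), 'qd': array([ 0.00068378,  0.00069456,  0.00043989,  0.00238298, -0.00031875,
        0.00099799]), 'joint_torque': array([ 5.04171530e-04, -4.29492545e+01, -3.26129293e+01, -9.45003308e-05,
        5.27276716e-03, -2.85260157e-06]), 'tcp_pos': array([201.75295535, 617.65317342, 403.53406232]), 'eef_rot': array([-3.20103864e-04,  1.57243218e-01,  9.87559394e-01, -9.54936190e-04]), 'force': array([-0.13959766, -0.238527  ,  0.84810747]), 'moment': array([-0.00544012, -0.07518596, -0.11356498]), 'finger_force': 0.0, 'width': 85.40518135172987}
side {'fx': 392.2131744981767, 'fy': 392.2131744981767, 'cx': 320.68829371149803, 'cy': 204.87109463752097, 'R': array([[ 0.90352359, -0.42842178, -0.00999521],
       [-0.33976508, -0.7019464 , -0.62596401],
       [ 0.26116051,  0.56896927, -0.77978789]]), 't': array([-447.48131951,  244.26907614,  983.09845146])}
top {'fx': 471.65693923139617, 'fy': 471.65693923139617, 'cx': 330.8087528900559, 'cy': 195.97744839370046, 'R': array([[-2.21454213e-02, -9.99754741e-01, -1.94309434e-04],
       [-9.87198375e-01,  2.18979929e-02, -1.57986857e-01],
       [ 1.57952365e-01, -3.30686356e-03, -9.87441196e-01]]), 't': array([  32.11083758,  533.25659586, 1023.00777511])}
wrist {'fx': 314.15650951309476, 'fy': 314.15650951309476, 'cx': 320.59091790151524, 'cy': 200.58726453442105, 'R': array([[ 0.31086176,  0.95045128, -0.00270618],
       [ 0.90673507, -0.29570758,  0.30064687],
       [ 0.28494996, -0.0959134 , -0.95373169]]), 't': array([-648.12053297,  -39.22194174,  380.73830459])}
```

View pics/top0.png

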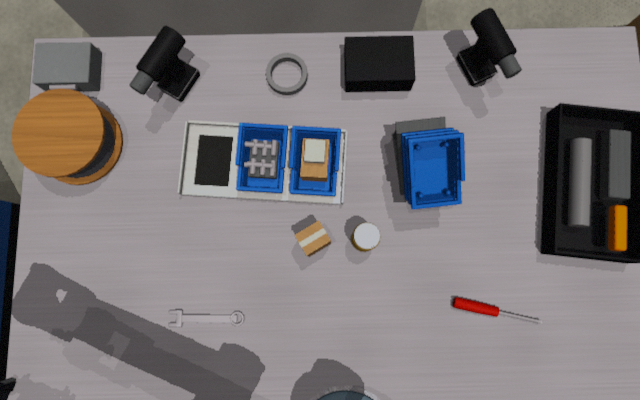

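View pics/side0.png

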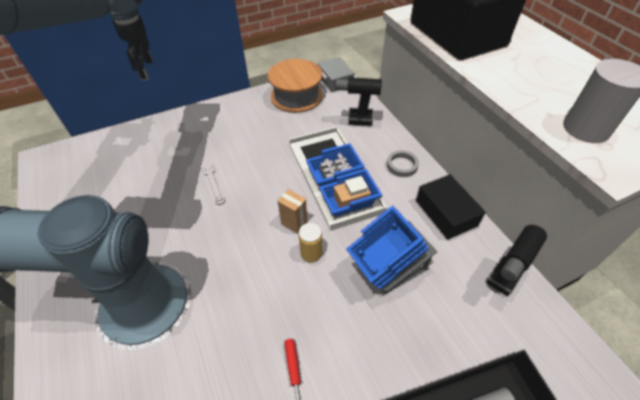

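The top view shows the mat at (213,160), bolts bin at (262,160), cartons bin at (315,160), pile at (432,167) with its front rim near row 205, carton at (312,237) and can at (366,236). The side view shows the same things from the robot's right, with the pile at (390,250).

```bash
cat > h.py <<'E'
import numpy as np, cv2
from scipy.spatial.transform import Rotation as Rn
from cell import state, vision
def ray(c,uv):
    d=c["R"].T@np.array([(uv[0]-c["cx"])/c["fx"],(uv[1]-c["cy"])/c["fy"],1.]); return -c["R"].T@c["t"], d/np.linalg.norm(d)
def onz(c,uv,z):
    o,d=ray(c,uv); return o+d*(z-o[2])/d[2]
def proj(c,X):
    p=c["R"]@np.asarray(X,float)+c["t"]; return np.array([c["fx"]*p[0]/p[2]+c["cx"],c["fy"]*p[1]/p[2]+c["cy"]])
def tri(obs):  # [(cam,uv),...] -> point, residual mm
    A=np.zeros((3,3));b=np.zeros(3);L=[]
    for c,uv in obs:
        o,d=ray(c,uv);P=np.eye(3)-np.outer(d,d);A+=P;b+=P@o;L.append((o,P))
    X=np.linalg.solve(A,b); return X,max(np.linalg.norm(P@(X-o)) for o,P in L)
def tool(s=None):
    s=s or state(); q=s["eef_rot"]; return np.array(s["tcp_pos"]),Rn.from_quat([q[1],q[2],q[3],q[0]]).as_matrix()
def rel(p,R):  # rows' units from the present pose to TCP p, orientation R
    p0,R0=tool(); return np.round(np.r_[R0.T@(p-p0)/100, Rn.from_matrix(R0.T@R).as_rotvec()/(np.pi/2)],3)
E
python3 - <<'E'
from h import *
np.set_printoptions(precision=1,suppress=True)
p,R=tool();w=vision.camera_info("wrist")
o=-w["R"].T@w["t"]
np.set_printoptions(precision=3,suppress=True)
print("cam in tool",R.T@(o-p)); print(R.T@w["R"].T); print(R)
t=vision.camera_info("top")
for n,uv,z in [("mat",(213,160),13),("bolts",(262,160),50),("cartons",(315,160),70),("front rim",(436,205),134),("rear rim",(432,130),211),("carton top",(312,237),110),("can top",(367,236),105)]: print(n,onz(t,uv,z))
E
```

```text
cam in tool [76.833 -0.59  30.514]
[[-0.    -0.954 -0.301]
 [ 1.     0.    -0.001]
 [ 0.001 -0.301  0.954]]
[[-0.951  0.311 -0.001]
 [ 0.311  0.951 -0.001]
 [ 0.    -0.002 -1.   ]]
mat [630.31  295.163  13.   ]
bolts [618.782 174.656  50.   ]
cartons [611.314  53.775  70.   ]
front rim [ 495.608 -195.188  134.   ]
rear rim [ 632.116 -178.3    211.   ]
carton top [437.307  61.631 110.   ]
can top [437.21  -53.459 105.   ]
```

View pics/wrist0.png

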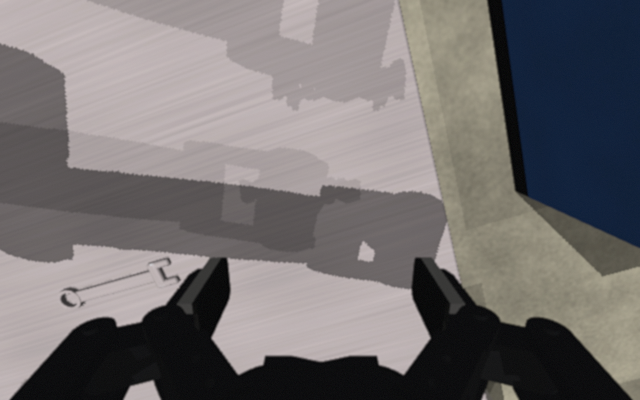

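Wrist view: bench with wrench at (120,285), and fingers at the bottom below row 255; nothing of interest yet. The tool has to be turned 72° to get tool y along world x. I'll then pass over the row on the way to the pile.

```bash
python3 -m inch '-.5 -.5 -.4 0 0 .4 1;-1 -1 -.7 0 0 .8 1;-1 -1 -.7 0 0 .8 1;-1 -1 -.7 0 0 .8 1;-1 -1 -.7 0 0 .8 1;-1 -1 -.7 0 0 .8 1;-1 -1 -.7 0 0 .8 1;-1 -1 -.7 0 0 .8 1;-1 -1 -.7 0 0 .8 1;-1 -1 -.7 0 0 .8 1'
python3 -m inch '-.97 1 0 0 0 0 1;-.97 1 0 0 0 0 1;-.97 1 0 0 0 0 1' >/dev/null
python3 -m inch '-.97 1 0 0 0 0 1;-.97 1 0 0 0 0 1;-.97 1 0 0 0 0 1' >/dev/null
python3 -m inch '-.97 1 0 0 0 0 1;-.97 1 0 0 0 0 1;-.97 1 0 0 0 0 1;-.97 1 0 0 0 0 1;-.97 1 0 0 0 0 1'
cat > snap.py <<'E'
import sys,pickle
from h import *
n,f=sys.argv[1:]; c=vision.camera_info(n); p=tool(); im=vision.grab_frame(n); cv2.imwrite(f"pics/{f}.png",im); pickle.dump(c,open(f"pics/{f}.pkl","wb")); print(n,f,p[0].round(1))
E
python3 snap.py top t0; python3 snap.py side s0; python3 snap.py wrist row1
python3 -m inch '-1 0 0 0 0 0 1;-1 0 0 0 0 0 1' >/dev/null
python3 -m inch '-1 0 0 0 0 0 1;-1 0 0 0 0 0 1' >/dev/null
python3 -m inch '-1 0 0 0 0 0 1;-1 0 0 0 0 0 1' >/dev/null
python3 -m inch '-1 0 0 0 0 0 1;-1 0 0 0 0 0 1;-1 0 0 0 0 0 1;-1 0 0 0 0 0 1'
python3 snap.py wrist pile1
python3 -m inch '0 -.9 .3 0 0 0 1;0 -.9 .3 0 0 0 1;0 -.9 .3 0 0 0 1;0 -.9 .3 0 0 0 1'
python3 snap.py wrist pile2
```

```text
clock: 1.15
tcp_pos: [265.8, 491.7, 474.3]
eef_rot: [0.0, 0.708, 0.707, -0.0]
force: [0.0, 0.4, -0.3]
width: 85.4
finger_force: 0.0
clock: 2.25
tcp_pos: [565.8, 199.6, 474.2]
eef_rot: [-0.001, 0.708, 0.706, -0.0]
force: [-0.8, 0.5, -0.2]
width: 85.5
finger_force: 0.0
top t0 [565.8 199.6 474.2]
side s0 [565.2 200.4 474.3]
wrist row1 [564.8 200.9 474.5]
clock: 3.4
tcp_pos: [564.6, -199.5, 474.6]
eef_rot: [-0.0, 0.708, 0.706, 0.0]
force: [0.4, 0.5, -0.1]
width: 85.3
finger_force: 0.0
wrist pile1 [ 564.6 -199.5  474.6]
clock: 3.85
tcp_pos: [474.4, -197.7, 444.6]
eef_rot: [0.0, 0.707, 0.707, 0.0]
force: [0.4, -0.2, 0.6]
width: 85.2
finger_force: 0.0
wrist pile2 [ 474.4 -197.7  444.6]
```

```bash
python3 - <<'E'
import cv2,numpy as np
a=[cv2.resize(cv2.imread(f"pics/{n}.png"),(400,250)) if 0 else cv2.imread(f"pics/{n}.png") for n in("pile1","pile2")]
# left: pile1 above, pile2 below, cropped to rows 0-290
m=np.vstack([x[0:300,100:640] for x in a]); cv2.imwrite("pics/m1.png",m); print(m.shape)
E
```

```text
(600, 540, 3)
```

View pics/row1.png

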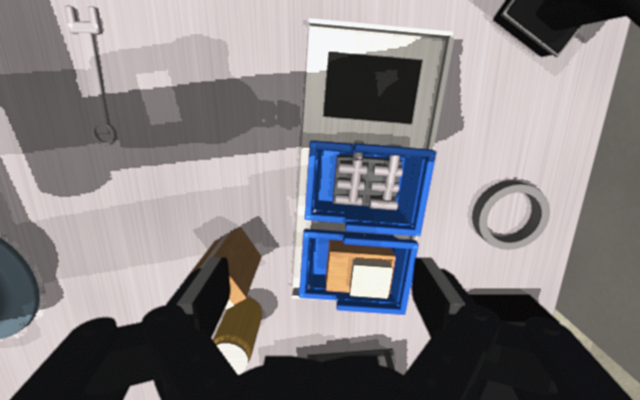

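View pics/m1.png

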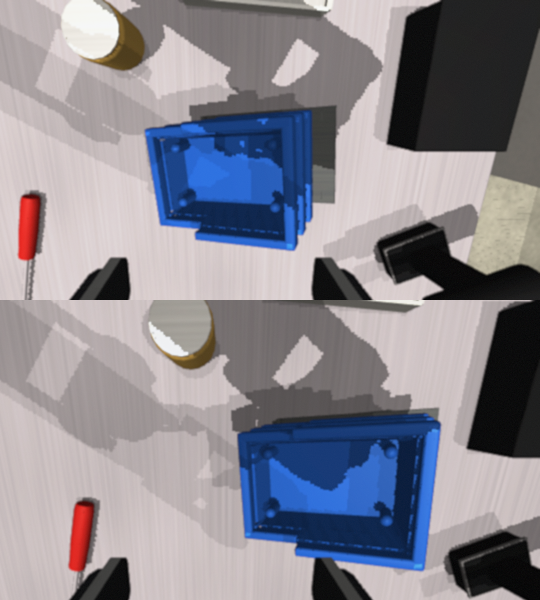

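Row view: mat black quadrilateral with corners about (327,53),(421,60),(416,122),(325,116); bolts bin (370,185), cartons bin (360,270). Pile views: top bin's front rim is the left edge, corners about (245,129)/(260,225) in pile1 and (338,132)/(346,238) in pile2; rear corners (540,122)/(525,270) in pile2.

```bash
cat > m.py <<'E'
from h import *
import pickle
L=lambda f:(cv2.imread(f"pics/{f}.png"),pickle.load(open(f"pics/{f}.pkl","rb")))
def blue(im):
    h=cv2.cvtColor(im,cv2.COLOR_BGR2HSV); return cv2.inRange(h,(100,120,40),(125,255,255))
def polys(m,amin,eps):
    return [cv2.approxPolyDP(c,eps,True)[:,0] for c in cv2.findContours(m,cv2.RETR_EXTERNAL,cv2.CHAIN_APPROX_NONE)[0] if cv2.contourArea(c)>amin]
E
python3 - <<'E'
from m import *
for f in("pile1","pile2","row1","t0","s0"):
    im,c=L(f); 
    for q in polys(blue(im),400,2.5): print(f,q.tolist())
for f,b in(("row1",(310,30,440,140)),("t0",(185,125,238,200)),("s0",(290,130,350,185))):
    im,c=L(f); h=cv2.cvtColor(im,cv2.COLOR_BGR2HSV); m=np.zeros(im.shape[:2],np.uint8); x0,y0,x1,y1=b
    m[y0:y1,x0:x1]=(im.max(2)<65)[y0:y1,x0:x1]*255
    for q in polys(m,100,2.5): print("dark",f,q.tolist(), cv2.minAreaRect(q))
E
```

```text
pile1 [[411, 111], [322, 116], [246, 129], [261, 224], [297, 227], [297, 239], [394, 249], [396, 235], [403, 232], [404, 222], [411, 217]]
pile2 [[539, 123], [527, 114], [380, 123], [340, 133], [345, 236], [397, 242], [397, 255], [522, 270]]
row1 [[311, 141], [305, 218], [345, 222], [346, 231], [304, 231], [298, 294], [301, 297], [336, 299], [338, 309], [404, 313], [413, 281], [417, 244], [392, 235], [419, 235], [435, 152]]
t0 [[0, 201], [0, 334], [11, 206]]
t0 [[462, 133], [444, 128], [401, 134], [404, 193], [412, 208], [460, 203], [460, 181], [464, 180]]
t0 [[293, 126], [290, 192], [334, 195], [340, 129]]
t0 [[240, 123], [237, 147], [242, 190], [281, 192], [287, 126]]
s0 [[393, 207], [363, 229], [364, 235], [347, 248], [369, 281], [378, 288], [427, 249], [422, 237]]
s0 [[349, 144], [329, 147], [320, 155], [307, 159], [335, 215], [370, 205], [380, 195]]
s0 [[248, 85], [238, 30], [19, 37], [71, 134]]
dark row1 [[329, 54], [324, 115], [411, 121], [420, 60]] ((372.0, 87.50000762939453), (91.9884033203125, 61.474674224853516), 3.945185899734497)
dark t0 [[211, 154], [210, 142], [196, 148], [185, 145], [185, 150], [194, 156]] ((197.90956115722656, 149.48123168945312), (12.034647941589355, 25.76349449157715), 83.2901611328125)
dark t0 [[224, 125], [237, 198], [235, 126]] ((235.74464416503906, 160.5660400390625), (74.14850616455078, 10.654296875), 79.90249633789062)
dark s0 [[333, 141], [304, 147], [306, 157], [321, 154], [323, 148], [334, 145]] ((319.59295654296875, 149.03250122070312), (10.299117088317871, 29.850555419921875), 78.31063079833984)
```

```bash
python3 - <<'E'
from m import *
np.set_printoptions(precision=1,suppress=True)
import pickle
c1,c2,cr=L("pile1")[1],L("pile2")[1],L("row1")[1]; ct=L("t0")[1]; cs=L("s0")[1]
P={}
for n,a,b in(("FL",(245.5,128.5),(339.5,132.5)),("FR",(260.5,224.5),(344.5,236.5)),("RR",(395,249.5),(522.5,270.5)),("notchR",(297,239),(397,255))):
    X,r=tri([(c1,a),(c2,b)]); P[n]=X; print(n,X,"res",round(r,1))
print("front width",np.linalg.norm(P["FL"]-P["FR"]),"len R",np.linalg.norm(P["RR"]-P["FR"]))
y=P["FL"]-P["FR"]; print("yaw of front edge deg",np.degrees(np.arctan2(-y[0],y[1])))
d=P["RR"]-P["FR"];print("dir",d, "pitch from corners",np.degrees(np.arctan2(d[2],np.hypot(d[0],d[1]))), "expected",25+np.degrees(np.arctan2(18,151)))
for n in P: print(n,proj(ct,P[n]),proj(cs,P[n]))
im=cv2.imread("pics/top0.png"); m=np.zeros(im.shape[:2],np.uint8); m[128:195,188:236]=(im.max(2)<65)[128:195,188:236]*255
for q in polys(m,100,2.5): print("mat top0",q.tolist())
q=[(329,54),(324,115),(411,121),(420,60)]
M=np.array([onz(cr,u,13) for u in q]); print(M,M.mean(0)); 
# carton, can in top0
E
```

```text
FL [ 491.1 -148.1  129.9] res 0.2
FR [ 498.4 -251.7  123.1] res 0.3
RR [ 627.3 -243.3  203. ] res 0.4
notchR [ 541.5 -250.2  165.2] res 0.0
front width 104.03543624105086 len R 151.88634223450856
yaw of front edge deg 4.035792890365993
dir [128.9   8.4  79.9] pitch from corners 31.740249314896193 expected 31.79788250028634
FL [412.9 207.9] [345.4 247.3]
FR [461.9 203.8] [369.8 283.2]
RR [464.5 132.9] [422.9 239.4]
notchR [465.5 179.6] [388.4 265.8]
mat top0 [[200, 135], [195, 183], [227, 185], [232, 138]]
[[575.  333.8  13. ]
 [569.  259.9  13. ]
 [684.9 252.1  13. ]
 [689.8 326.8  13. ]] [629.7 293.2  13. ]
```

```bash
cat >> m.py <<'E'
def binR(yaw,pitch):  # bin axes (columns) and tool axes for it
    B=Rn.from_euler("ZY",[yaw,-pitch],degrees=True).as_matrix(); return B, np.c_[B[:,1],B[:,0],-B[:,2]]
E
python3 - <<'E'
from m import *
np.set_printoptions(precision=3,suppress=True)
B,T=binR(3.9,25); rim=np.array([498.9,-199,127.5]); print(B)
for d in(157+80,157): print(d,rim+d*B[:,2],rel(rim+d*B[:,2],T))
cr=L("row1")[1];ct=L("t0")[1]
q1=[(329,54),(324,115),(411,121),(420,60)]; q2=[(195,183),(227,185),(232,138),(200,135)]
M=[tri([(cr,a),(ct,b)]) for a,b in zip(q1,q2)]
for X,r in M: print(X,r)
print(np.mean([X for X,r in M],0), np.mean([onz(ct,b,13) for b in q2],0),np.mean([onz(cr,b,13) for b in q1],0))
E
```

```text
[[ 0.904 -0.068 -0.422]
 [ 0.062  0.998 -0.029]
 [ 0.423  0.     0.906]]
237 [ 398.971 -205.812  342.295] [-0.074 -0.765  1.033 -0.276  0.01  -0.042]
157 [ 432.703 -203.513  269.79 ] [-0.05  -0.429  1.759 -0.276  0.01  -0.042]
[574.457 332.729  23.671] 0.49494565138105745
[568.839 260.2    18.644] 0.11529970562852053
[685.022 251.971   8.842] 0.9926686232980132
[690.328 326.58   14.583] 0.9603698919291541
[629.661 292.87   16.435] [630.148 293.954  13.   ] [629.68  293.153  13.   ]
```

```bash
python3 -m inch '-.07 -.76 .2 -.14 0 -.02 .2;-.07 -.76 .6 -.276 .01 -.042 .2;-.07 -.76 1 -.276 .01 -.042 .2;-.07 -.76 1 -.276 .01 -.042 .2;-.07 -.76 1 -.276 .01 -.042 .2;-.07 -.76 1 -.276 .01 -.042 .2'
python3 snap.py wrist pre; python3 - <<'E'
from m import *
np.set_printoptions(precision=3,suppress=True)
B,T=binR(3.9,25); rim=np.array([498.9,-199,127.5])
print(rel(rim+157*B[:,2],T))
c=L("pre")[1]
for y in(-55,0,55): print(y,proj(c,rim+B[:,1]*y-4.5*B[:,0]))
E
```

```text
clock: 4.5
tcp_pos: [400.6, -207.2, 348.4]
eef_rot: [0.149, 0.667, 0.713, 0.157]
force: [-0.4, 0.8, 0.5]
width: 50.8
finger_force: 0.0
wrist pre [ 400.6 -207.2  348.4]
[ 0.018 -0.038  0.848  0.     0.002  0.   ]
-55 [309.646 277.824]
0 [308.871 210.096]
55 [307.97  131.409]
```

View pics/pre.png

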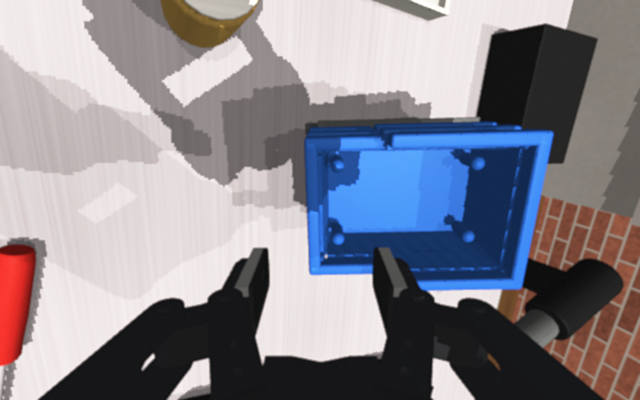

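Pre-grasp view: the fingers stand around the front rim line; the rim's outer edge runs from about (305,138) to (311,274), versus predicted (308,131)–(310,278) — centre right, maybe 1–2° more yaw. I'll line-fit it.

```bash
python3 - <<'E'
from m import *
im,c=L("pre"); m=blue(im)
ys=np.arange(150,262,2); xs=np.array([np.where(m[y,290:])[0][0]+290 for y in ys]); f=np.polyfit(ys,xs,1); print("edge",f,np.polyval(f,[150,210,260]),np.abs(np.polyval(f,ys)-xs).max())
for yaw in(3.9,5,6):
    B,T=binR(yaw,25); rim=np.array([498.9,-199,127.5])
    a,b=[proj(c,rim+B[:,1]*y-4.5*B[:,0]) for y in(-45,45)]; print(yaw,(a[0]-b[0])/(a[1]-b[1]), a[0]+(210-a[1])*(a[0]-b[0])/(a[1]-b[1]))
print([q.tolist() for q in polys(m,2000,2.5)])
E
```

```text
edge [4.38311688e-02 2.98103896e+02] [304.67857143 307.30844156 309.5       ] 0.7792207792208501
3.9 0.011452297515997011 308.8695936977446
5 0.0302970377340169 308.8668101797784
6 0.04753626599458884 308.8625639078577
[[[553, 131], [522, 129], [520, 125], [495, 121], [375, 124], [372, 128], [311, 127], [305, 138], [310, 273], [373, 273], [374, 249], [387, 246], [394, 257], [408, 265], [423, 291], [520, 288], [524, 282]]]
```

```bash
python3 - <<'E'
from m import *
np.set_printoptions(precision=3,suppress=True)
B,T=binR(5,25); rim=np.array([497.8,-199,127])
print(rel(rim+157*B[:,2],T))
E
```

```text
[ 0.006 -0.05   0.848 -0.     0.007 -0.011]
```

```bash
python3 -m inch '0 -.05 .3 0 .007 -.011 .2;0 -.05 .5 0 .007 -.011 .2;0 -.05 .5 0 .007 -.011 .2;0 -.05 .5 0 .007 -.011 .2;0 -.05 .5 0 .007 -.011 .2'; python3 - <<'E'
from m import *
np.set_printoptions(precision=3,suppress=True)
B,T=binR(5,25); rim=np.array([497.8,-199,127])
print(rel(rim+157*B[:,2],T))
E
```

```text
clock: 5.05
tcp_pos: [415.8, -205.8, 299.3]
eef_rot: [0.146, 0.66, 0.719, 0.16]
force: [0.7, -0.6, 0.3]
width: 51.1
finger_force: 0.0
[-0.003  0.017  0.339 -0.    -0.    -0.001]
```

```bash
python3 -m inch '0 .015 .15 0 0 0 .2;0 .015 .34 0 0 0 .2;0 .015 .34 0 0 0 .2;0 .015 .34 0 0 0 .2'; python3 -m inch '0 0 0 0 0 0 -.3;0 0 0 0 0 0 -1;0 0 0 0 0 0 -1;0 0 0 0 0 0 -1;0 0 0 0 0 0 -1;0 0 0 0 0 0 -1;0 0 0 0 0 0 -1' 60
```

```text
clock: 5.45
tcp_pos: [430.9, -204.1, 268.0]
eef_rot: [0.145, 0.66, 0.719, 0.16]
force: [0.1, -0.1, -0.1]
width: 51.1
finger_force: 0.0
clock: 6.15
tcp_pos: [430.8, -204.2, 267.9]
eef_rot: [0.145, 0.66, 0.719, 0.16]
force: [-6.6, 0.2, 5.7]
width: 9.9
finger_force: 58.2
```

Gripped (9.9 mm wide, 58 N). Lifting along the bin's own axis.

```bash
python3 -m inch '0 0 -.1 0 0 0 -1;0 0 -.2 0 0 0 -1;0 0 -.3 0 0 0 -1;0 0 -.45 0 0 0 -1;0 0 -.6 0 0 0 -1;0 0 -.75 0 0 0 -1;0 0 -.9 0 0 0 -1;0 0 -1 0 0 0 -1;0 0 -1 0 0 0 -1;0 0 -1 0 0 0 -1'; python3 snap.py wrist lift; python3 snap.py side slift
python3 - <<'E'
from m import *
a=cv2.imread("pics/lift.png")[60:330,150:640]; b=cv2.resize(cv2.imread("pics/slift.png")[120:320,280:480],(490,490))[:300]
cv2.imwrite("pics/m2.png",np.vstack([a,b]))
E
```

```text
clock: 7.15
tcp_pos: [388.7, -207.7, 357.5]
eef_rot: [0.144, 0.661, 0.719, 0.16]
force: [0.1, 1.2, -1.5]
width: 8.7
finger_force: 58.3
wrist lift [ 388.7 -207.7  357.5]
side slift [ 388.7 -207.6  357.1]
```

View pics/m2.png

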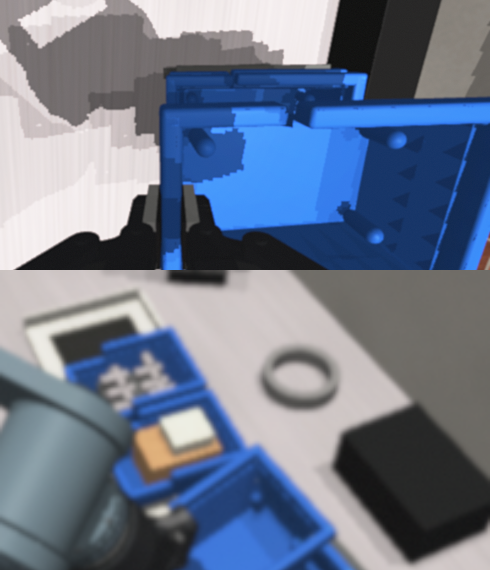

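The bin is held by its front rim, clear of the pile; the middle bin has stayed on the stand (top left, dark), and the side view shows the bin in the air. Next: raise and level, and check the grasp offset from the wrist view.

```bash
python3 - <<'E'
from m import *
np.set_printoptions(precision=3,suppress=True)
B,T=binR(-4,0); print(rel(np.array([400,-115,450]),T))
im,c=L("lift"); print([q.tolist() for q in polys(blue(im),2000,2.5)])
p,R=tool()
for t in((55,-4.5,157),(55,-4.5,160),(55,4.5,157),(55,146.5,139),(40,146.5,139)): print(t,proj(c,p+R@np.array(t)))
E
```

```text
[ 0.918  0.562 -0.761  0.275 -0.025  0.097]
[[[639, 157], [515, 160], [517, 133], [486, 127], [469, 130], [384, 129], [379, 133], [320, 132], [316, 136], [316, 163], [310, 167], [313, 361], [339, 358], [338, 338], [332, 338], [331, 246], [342, 244], [344, 253], [358, 260], [364, 285], [376, 297], [391, 300], [401, 291], [417, 293], [560, 380], [609, 373], [639, 292]]]
(55, -4.5, 157) [308.857 155.51 ]
(55, -4.5, 160) [309.108 154.31 ]
(55, 4.5, 157) [331.035 155.516]
(55, 146.5, 139) [736.495 164.11 ]
(40, 146.5, 139) [720.058 204.599]
```

```bash
python3 -m inch '.1 .1 -.25 0 0 0 -1;.3 .2 -.5 .09 0 .03 -1;.5 .35 -.7 .18 -.01 .06 -1;.7 .5 -.76 .275 -.025 .097 -1;.92 .56 -.76 .275 -.025 .097 -1;.92 .56 -.76 .275 -.025 .097 -1;.92 .56 -.76 .275 -.025 .097 -1' 
python3 -m inch '.3 .12 0 0 0 0 -1;.65 .25 0 0 0 0 -1;1 .4 0 0 0 0 -1' >/dev/null
python3 -m inch '.35 .12 0 0 0 0 -1;.7 .25 0 0 0 0 -1;1 .4 0 0 0 0 -1' >/dev/null
python3 -m inch '.35 .12 0 0 0 0 -1;.7 .25 0 0 0 0 -1;1 .4 0 0 0 0 -1' >/dev/null
python3 -m inch '.35 .12 0 0 0 0 -1;.7 .25 -.05 0 0 0 -1;1 .4 0 0 0 0 -1;1 .4 0 0 0 0 -1;1 .4 0 0 0 0 -1'
python3 - <<'E'
from m import *
np.set_printoptions(precision=3,suppress=True)
B,T=binR(-4,0); o=np.array([630,293.5,13])
print(rel(o-69.5*B[:,0]+[0,0,203+80],T))
E
```

```text
clock: 7.95
tcp_pos: [400.0, -114.6, 449.8]
eef_rot: [0.0, 0.731, 0.682, -0.0]
force: [-0.2, 0.3, -2.3]
width: 8.4
finger_force: 58.9
clock: 9.35
tcp_pos: [588.0, 272.4, 448.2]
eef_rot: [0.0, 0.732, 0.682, -0.002]
force: [0.2, -0.1, -2.9]
width: 8.6
finger_force: 59.1
[ 0.243 -0.288  1.522 -0.001  0.002 -0.   ]
```

```bash
python3 -m inch '.12 -.15 .3 0 0 0 -1;.24 -.29 .6 0 0 0 -1;.24 -.29 1 0 0 0 -1;.24 -.29 1 0 0 0 -1' >/dev/null
python3 -m inch '0 0 .25 0 0 0 -1;0 0 .5 0 0 0 -1;0 0 .5 0 0 0 -1;0 0 .5 0 0 0 -1;0 0 .5 0 0 0 -1'
python3 snap.py wrist over; python3 snap.py side sover; python3 - <<'E'
from m import *
np.set_printoptions(precision=3,suppress=True)
B,T=binR(-4,0); o=np.array([630,293.5,13])
print(rel(o-69.5*B[:,0]+[0,0,203],T))
a=cv2.imread("pics/over.png")[40:340,140:640]; b=cv2.resize(cv2.imread("pics/sover.png")[90:230,240:440],None,fx=2.5,fy=2.2)[:300]
cv2.imwrite("pics/m3.png",np.vstack([a,b]))
im,c=L("over");p,R=tool()
for t in((55,-4.5,157),(55,4.5,157),(55,146.5,139),(-55,146.5,139),(0,-4.5,157)): print(t,proj(c,p+R@np.array(t)))
print([q.tolist() for q in polys(blue(im),2000,2.5)])
E
```

```text
clock: 10.25
tcp_pos: [561.3, 298.4, 302.8]
eef_rot: [0.002, 0.732, 0.682, 0.002]
force: [0.1, 0.3, -1.3]
width: 8.6
finger_force: 59.1
wrist over [561.3 298.4 302.8]
side sover [561.2 298.5 302.7]
[-0.003 -0.007  0.864  0.003  0.    -0.   ]
(55, -4.5, 157) [308.753 155.919]
(55, 4.5, 157) [330.948 155.902]
(55, 146.5, 139) [737.082 164.088]
(-55, 146.5, 139) [640.979 402.24 ]
(0, -4.5, 157) [310.196 275.501]
[[[639, 158], [449, 160], [441, 173], [436, 165], [422, 160], [312, 165], [310, 327], [313, 361], [339, 358], [337, 333], [331, 327], [330, 262], [331, 245], [342, 243], [345, 253], [359, 260], [364, 285], [376, 297], [391, 300], [400, 291], [417, 293], [553, 376], [602, 369], [639, 263]]]
```

View pics/m3.png

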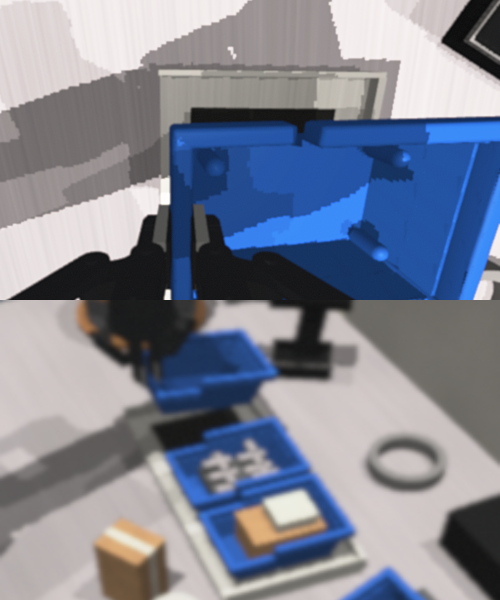

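Over the mat: bin held level and square in the gripper (rim edge column ≈311, as predicted), mat visible underneath, bolts bin alongside with a gap. Descend.

```bash
python3 -m inch '0 0 .2 0 0 0 -1;0 0 .4 0 0 0 -1;0 -.01 .6 0 0 0 -1;0 -.01 .7 0 0 0 -1;0 -.01 .76 0 0 0 -1;0 -.01 .79 0 0 0 -1;0 -.01 .79 0 0 0 -1'; python3 -m inch '0 0 .015 0 0 0 -1;0 0 .03 0 0 0 -1;0 0 .04 0 0 0 -1;0 0 .04 0 0 0 -1'
```

```text
clock: 11.05
tcp_pos: [560.1, 299.1, 223.2]
eef_rot: [0.001, 0.731, 0.682, 0.001]
force: [-4.8, -0.7, 6.8]
width: 8.7
finger_force: 71.4
clock: 11.45
tcp_pos: [560.4, 299.3, 220.3]
eef_rot: [0.002, 0.731, 0.682, 0.002]
force: [-7.3, 0.2, 8.8]
width: 8.3
finger_force: 78.5
```

```bash
python3 -m inch '0 0 .01 0 0 0 -1;0 0 .015 0 0 0 -1;0 0 .015 0 0 0 -1'; python3 -c "
from cell import state;print(state()['moment'])"; python3 -m inch '0 0 .01 0 0 0 -1;0 0 .015 0 0 0 -1;0 0 .015 0 0 0 -1';  python3 snap.py wrist dn;python3 snap.py side sdn; python3 - <<'E'
from m import *
print(state()['moment'])
for f in("over","dn"):
    im,c=L(f); print(f,[q.tolist() for q in polys(blue(im),2000,2.5)])
    m=blue(im)
    for r in(180,200,220): print(r,np.where(m[r,280:345])[0][[0,-1]]+280, im[r,305:340:2].tolist() if 0 else "")
a=cv2.imread("pics/dn.png")[40:340,140:640]; b=cv2.resize(cv2.imread("pics/sdn.png")[90:230,240:440],None,fx=2.5,fy=2.2)[:300]
cv2.imwrite("pics/m4.png",np.vstack([a,b]))
E
```

```text
clock: 11.75
tcp_pos: [560.4, 299.4, 219.1]
eef_rot: [0.002, 0.731, 0.682, 0.002]
force: [-7.9, -1.1, 10.2]
width: 9.0
finger_force: 81.9
[-0.15463361  0.18210089 -0.08138846]
clock: 12.05
tcp_pos: [560.4, 299.4, 217.9]
eef_rot: [0.002, 0.731, 0.682, 0.002]
force: [-9.0, -0.6, 12.2]
width: 9.0
finger_force: 85.4
wrist dn [560.4 299.4 217.9]
side sdn [560.4 299.5 217.9]
[-0.21070027  0.27722268 -0.2297847 ]
over [[[639, 158], [449, 160], [441, 173], [436, 165], [422, 160], [312, 165], [310, 327], [313, 361], [339, 358], [337, 333], [331, 327], [330, 262], [331, 245], [342, 243], [345, 253], [359, 260], [364, 285], [376, 297], [391, 300], [400, 291], [417, 293], [553, 376], [602, 369], [639, 263]]]
180 [310 344] 
200 [310 344] 
220 [311 344] 
dn [[[311, 166], [311, 361], [339, 358], [337, 331], [335, 339], [331, 338], [330, 247], [333, 243], [342, 243], [345, 253], [358, 259], [364, 285], [372, 295], [391, 300], [400, 292], [419, 294], [591, 399], [633, 398], [639, 381], [639, 167], [453, 165], [442, 177], [440, 171], [428, 165]]]
180 [310 344] 
200 [310 344] 
220 [310 344]
```

View pics/m4.png

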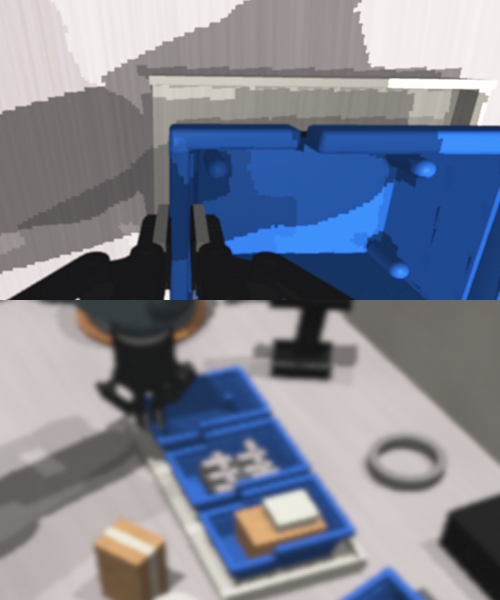

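The bin has pivoted level in the grip on touching down (side rim now a constant row ≈166), it sits in the row between the bolts bin and the end strip. One more millimetre or so, then release.

```bash
python3 -m inch '0 0 .01 0 0 0 -1;0 0 .018 0 0 0 -1;0 0 .018 0 0 0 -1' ; python3 -m inch '0 0 0 0 0 0 -.6;0 0 0 0 0 0 -.2;0 0 0 0 0 0 0;0 0 0 0 0 0 0'; python3 -m inch '0 0 -.15 0 0 0 0;0 0 -.3 0 0 0 0;0 0 -.6 0 0 0 0;0 0 -1 0 0 0 0;0 0 -1 0 0 0 0'; python3 -m inch '0 0 -.5 0 0 0 1;0 0 -1 0 0 0 1;0 0 -1 0 0 0 1;0 0 -1 0 0 0 1'; python3 snap.py wrist rel1
```

```text
clock: 12.45
tcp_pos: [560.5, 299.5, 216.4]
eef_rot: [0.002, 0.731, 0.682, 0.002]
force: [-10.7, -1.4, 13.2]
width: 8.6
finger_force: 89.6
clock: 12.85
tcp_pos: [559.5, 298.5, 212.2]
eef_rot: [0.001, 0.731, 0.682, -0.0]
force: [1.2, -0.1, -0.8]
width: 42.5
finger_force: 0.0
clock: 13.35
tcp_pos: [561.4, 299.5, 321.0]
eef_rot: [0.004, 0.731, 0.682, 0.006]
force: [0.5, 0.5, 0.6]
width: 42.9
finger_force: 0.0
clock: 13.75
tcp_pos: [559.4, 299.0, 415.4]
eef_rot: [0.002, 0.731, 0.682, 0.002]
force: [0.9, 0.4, -0.0]
width: 85.3
finger_force: 0.0
wrist rel1 [559.4 299.  415.4]
```

```bash
python3 -m inch '-.5 -.17 0 0 0 0 1;-1 -.35 0 0 0 0 1' >/dev/null;python3 -m inch '-.5 -.17 0 0 0 0 1;-1 -.35 0 0 0 0 1' >/dev/null; python3 -m inch '-.5 -.17 0 0 0 0 1;-1 -.35 0 0 0 0 1;-1 -.35 0 0 0 0 1;-1 -.35 0 0 0 0 1'
python3 snap.py wrist car1; python3 snap.py top t2; python3 snap.py side s2
python3 - <<'E'
from m import *
a=cv2.imread("pics/car1.png")[0:300,0:640]; b=cv2.resize(cv2.imread("pics/t2.png")[110:260,170:390],None,fx=2,fy=2); d=cv2.imread("pics/rel1.png")[60:360,300:500]
cv2.imwrite("pics/m5.png",np.vstack([a,np.hstack([b,d])]))
E
```

```text
clock: 14.6
tcp_pos: [437.7, 16.9, 411.4]
eef_rot: [-0.0, 0.732, 0.681, -0.001]
force: [-0.5, -0.0, 0.1]
width: 85.3
finger_force: 0.0
wrist car1 [437.7  16.9 411.4]
top t2 [438.1  17.8 411.6]
side s2 [438.4  18.4 411.8]
```

View pics/m5.png

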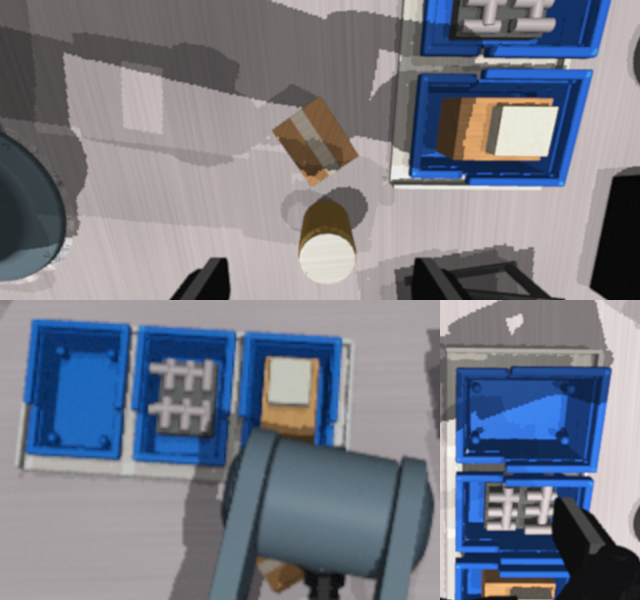

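The bin stands square in the empty place, its low front toward the robot (front bead at the bottom of the top view, like its neighbours). Carton top face in the wrist view has corners near (274,130),(320,97),(358,156),(313,186), tape stripe along its 60 mm side; can top at (327,258).

```bash
python3 - <<'E'
from m import *
np.set_printoptions(precision=1,suppress=True)
def orange(im,b):
    h=cv2.cvtColor(im,cv2.COLOR_BGR2HSV); m=cv2.inRange(h,(5,70,30),(25,255,255)); o=np.zeros_like(m); x0,y0,x1,y1=b; o[y0:y1,x0:x1]=m[y0:y1,x0:x1]
    return cv2.morphologyEx(o,cv2.MORPH_CLOSE,np.ones((15,15)))
im,c=L("car1")
def hull(m): return cv2.approxPolyDP(cv2.convexHull(cv2.findNonZero(m)),2.5,True)[:,0]
q=hull(orange(im,(265,90,370,192))); print(q.tolist()); X=np.array([onz(c,u,110) for u in q]); print(X)
t0=cv2.imread("pics/top0.png"); ct=L("t2")[1]; qt=hull(orange(t0,(285,210,335,262))); print("top0",qt.tolist()); print(np.array([onz(ct,u,110) for u in qt]))
print("pred in top0",np.array([proj(ct,x) for x in X]))
m,r=X.mean(0),cv2.minAreaRect(X[:,:2].astype(np.float32)); print(m,r)
# bin on mat, blue in t2 and rel1
im,cr=L("rel1"); b=blue(im); b[:, :440]=b[:, :440]
print("rel1",[p.tolist() for p in polys(b,1500,2.5)]); im,_=L("t2"); print("t2",[p.tolist() for p in polys(blue(im),400,2)])
E
```

```text
[[357, 156], [311, 185], [273, 130], [319, 96]]
[[470.9  45.4 110. ]
 [429.1  22.5 110. ]
 [401.   72.6 110. ]
 [441.8  96.9 110. ]]
top0 [[330, 243], [307, 255], [295, 234], [318, 221]]
[[424.   24.4 110. ]
 [400.3  72.6 110. ]
 [444.3  97.  110. ]
 [470.5  48.5 110. ]]
pred in top0 [[319.5 220.8]
 [330.9 240.5]
 [307.  254.6]
 [295.1 235.2]]
[435.7  59.3 110. ] ((435.5815124511719, 59.426910400390625), (47.690582275390625, 59.173248291015625), 29.45224380493164)
rel1 [[[469, 128], [317, 129], [316, 221], [365, 222], [366, 231], [374, 234], [317, 233], [316, 310], [325, 315], [316, 322], [316, 362], [340, 357], [343, 328], [357, 329], [361, 337], [412, 337], [417, 344], [415, 359], [428, 343], [430, 334], [412, 295], [386, 296], [382, 289], [348, 292], [343, 288], [344, 243], [363, 242], [366, 246], [411, 245], [418, 257], [430, 256], [448, 272], [452, 240], [440, 236], [427, 237], [422, 233], [456, 230]]]
t2 [[[0, 201], [0, 330], [11, 203]], [[452, 128], [401, 134], [404, 193], [409, 204], [455, 199], [455, 178], [459, 177], [458, 132]], [[293, 126], [289, 163], [292, 169], [290, 183], [299, 173], [303, 137], [330, 139], [327, 182], [335, 183], [334, 171], [338, 169], [340, 129]], [[240, 123], [236, 164], [239, 165], [237, 189], [281, 192], [287, 126]], [[186, 120], [182, 160], [186, 162], [183, 186], [228, 189], [234, 123]]]
```

```bash
python3 - <<'E'
from m import *
np.set_printoptions(precision=3,suppress=True)
ct=L("t2")[1]; cr=L("rel1")[1]
F=[onz(ct,u,59) for u in((182.5,186.5),(228,189.5))]; Rr=[onz(ct,u,77) for u in((185.5,119.5),(234,122.5))]
print("front",F,"rear",Rr)
f,r=np.mean(F,0),np.mean(Rr,0); d=(r-f)[:2]; print("yaw",np.degrees(np.arctan2(d[1],d[0])),"len",np.linalg.norm(d)); u=d/np.linalg.norm(d); print("origin est",f[:2]+74*u, r[:2]-77.2*u)
W=[onz(cr,v,z) for v,z in(((316.5,128.5),59),((316,221.5),59),((469.5,127.5),77),((456,230.5),77))]; print("wrist",np.array(W)); print("tri FL,RL",tri([(ct,(182.5,186.5)),(cr,(316.5,128.5))]),tri([(ct,(185.5,119.5)),(cr,(469.5,127.5))]))
B,T=binR(30,0); print(rel(np.array([435.5,60,323]),T))
E
```

```text
front [array([559.92 , 350.588,  59.   ]), array([550.874, 249.038,  59.   ])] rear [array([709.196, 342.382,  77.   ]), array([699.789, 233.554,  77.   ])]
yaw -4.542374617409898 len 149.56554419950808
origin est [629.164 293.952] [627.535 294.082]
wrist [[560.757 349.049  59.   ]
 [552.706 248.321  59.   ]
 [707.566 341.031  77.   ]
 [700.971 234.31   77.   ]]
tri FL,RL (array([560.142, 349.556,  61.257]), np.float64(0.7206113310643046)) (array([707.639, 341.441,  78.906]), np.float64(0.9002205180957183))
[ 0.411 -0.058  0.89  -0.     0.001 -0.377]
```

```bash
python3 -m inch '.2 -.03 .2 0 0 -.1 1;.41 -.06 .4 0 0 -.2 1;.41 -.06 .6 0 0 -.3 1;.41 -.06 .89 0 0 -.377 1;.41 -.06 .89 0 0 -.377 1;.41 -.06 .89 0 0 -.377 1;.41 -.06 .89 0 0 -.377 1'; python3 - <<'E'
from m import *
np.set_printoptions(precision=3,suppress=True)
B,T=binR(30,0); print(rel(np.array([435.5,60,243]),T))
E
```

```text
clock: 15.45
tcp_pos: [436.0, 59.4, 325.0]
eef_rot: [0.002, 0.501, 0.865, -0.0]
force: [-0.5, -0.3, 0.6]
width: 85.2
finger_force: 0.0
[ 0.01  -0.002  0.82   0.001  0.002 -0.002]
```

```bash
python3 -m inch '.01 0 .3 0 0 0 1;.01 0 .6 0 0 0 1;.01 0 .75 0 0 0 1;.01 0 .82 0 0 0 1;.01 0 .82 0 0 0 1;.01 0 .82 0 0 0 1'; python3 -m inch '0 0 0 0 0 0 .4;0 0 0 0 0 0 .1;0 0 0 0 0 0 -.2;0 0 0 0 0 0 -.2;0 0 0 0 0 0 -.2' 50
```

```text
clock: 16.05
tcp_pos: [435.6, 59.7, 242.9]
eef_rot: [0.002, 0.501, 0.866, -0.0]
force: [0.4, 0.2, 0.4]
width: 85.5
finger_force: 0.0
clock: 16.55
tcp_pos: [435.3, 59.7, 242.4]
eef_rot: [0.001, 0.501, 0.866, -0.0]
force: [-0.3, 0.4, 6.2]
width: 49.4
finger_force: 51.9
```

```bash
python3 -m inch '0 0 -.1 0 0 0 -.3;0 0 -.3 0 0 0 -.3;0 0 -.6 0 0 0 -.3;0 0 -1 0 0 0 -.3;0 0 -1 0 0 0 -.3'
python3 -m inch '.1 .3 -.2 0 0 0 -.3;.23 .6 -.4 0 0 0 -.3;.355 .94 -.4 0 0 0 -.3'
python3 -m inch '.1 .3 0 0 0 0 -.3;.23 .6 0 0 0 0 -.3;.355 .94 0 0 0 0 -.3' >/dev/null
python3 -m inch '.1 .3 0 0 0 -.09 -.3;.2 .6 0 0 0 -.18 -.3;.355 .94 0 0 0 -.27 -.3;.355 .94 0 0 0 -.36 -.3;.355 .94 0 0 0 -.45 -.3;.355 .94 0 0 0 -.54 -.3;.355 .94 0 0 0 -.62 -.3;.355 .94 0 0 0 -.62 -.3;.355 .94 0 0 0 -.62 -.3'
python3 snap.py side s3; python3 snap.py wrist w3
python3 - <<'E'
from m import *
np.set_printoptions(precision=3,suppress=True)
B,T=binR(85.7,0); print(rel(np.array([628.8,293.8,243+16+60]),T))
im,c=L("s3"); h=cv2.cvtColor(im,cv2.COLOR_BGR2HSV); m=cv2.inRange(h,(5,70,30),(25,255,255)); p,R=tool(); print([q.tolist() for q in polys(m,150,2.5)]); 
for z in(-0,):
  print([proj(c,p+R@np.array([x,y,133+zz])).round(0).tolist() for zz in(0,110) for x in(-30,30) for y in(-25,25)])
E
```

```text
clock: 17.05
tcp_pos: [436.1, 59.8, 347.0]
eef_rot: [0.006, 0.501, 0.866, 0.001]
force: [1.9, -0.3, -2.4]
width: 49.6
finger_force: 52.8
clock: 17.35
tcp_pos: [499.3, 138.5, 383.6]
eef_rot: [0.002, 0.501, 0.865, 0.0]
force: [0.8, -0.9, -2.8]
width: 49.3
finger_force: 53.5
clock: 18.55
tcp_pos: [625.7, 292.8, 380.0]
eef_rot: [-0.001, 0.039, 0.999, -0.001]
force: [0.2, 0.3, -2.6]
width: 49.4
finger_force: 54.1
side s3 [625.7 292.8 380. ]
wrist w3 [625.8 292.9 380.3]
[-0.029  0.013  0.616 -0.001 -0.    -0.001]
[[[320, 237], [312, 242], [299, 238], [305, 260], [314, 261], [320, 256]], [[335, 186], [335, 196], [340, 205], [369, 193], [367, 189], [351, 195], [344, 184]], [[316, 92], [309, 94], [313, 125], [329, 119], [328, 96], [326, 104], [319, 108]], [[271, 92], [271, 100], [277, 107], [288, 111], [307, 110], [307, 104], [301, 107], [282, 105], [275, 99], [274, 90]], [[0, 71], [0, 109], [13, 105], [8, 82]], [[271, 66], [267, 78], [279, 90], [305, 91], [306, 94], [315, 87], [302, 58], [285, 59]], [[243, 43], [244, 48], [279, 40], [244, 39]], [[593, 41], [594, 46], [611, 56], [627, 59], [631, 54], [599, 35]], [[624, 30], [618, 42], [639, 53], [639, 37]], [[587, 12], [583, 23], [613, 39], [616, 37], [619, 27]], [[613, 6], [608, 17], [639, 33], [639, 18]], [[574, 0], [603, 15], [610, 5], [603, 0]], [[552, 1], [553, 7], [580, 20], [583, 8], [568, 0]], [[524, 1], [525, 7], [531, 7], [555, 24], [560, 21], [565, 30], [588, 43], [594, 32], [567, 17], [562, 20], [561, 14], [537, 1]], [[330, 0], [338, 1], [345, 9], [345, 24], [381, 15], [386, 8], [413, 2]]]
[[330.0, 92.0], [324.0, 83.0], [310.0, 97.0], [304.0, 87.0], [330.0, 123.0], [324.0, 113.0], [311.0, 128.0], [306.0, 118.0]]
```

```bash
python3 -m inch '-.03 .013 .2 0 0 0 -.3;-.03 .013 .45 0 0 0 -.3;-.03 .013 .65 0 0 0 -.3;-.03 .013 .85 0 0 0 -.3;-.03 .013 .98 0 0 0 -.3;-.03 .013 .98 0 0 0 -.3;-.03 .013 .98 0 0 0 -.3'
python3 - <<'E'
from m import *
np.set_printoptions(precision=3,suppress=True)
B,T=binR(85.7,0); print(rel(np.array([628.8,293.8,259]),T))
E
```

```text
clock: 19.35
tcp_pos: [629.4, 293.9, 283.8]
eef_rot: [0.001, 0.038, 0.999, -0.001]
force: [0.0, -0.2, -2.3]
width: 49.4
finger_force: 54.1
[ 0.006 -0.001  0.248 -0.001  0.001 -0.   ]
```

```bash
python3 -m inch '0 0 .1 0 0 0 -.3;0 0 .17 0 0 0 -.3;0 0 .21 0 0 0 -.3;0 0 .22 0 0 0 -.3;0 0 .22 0 0 0 -.3'; python3 -m inch '0 0 .01 0 0 0 -.3;0 0 .02 0 0 0 -.3;0 0 .02 0 0 0 -.3'; python3 -m inch '0 0 .01 0 0 0 -.3;0 0 .015 0 0 0 -.3;0 0 .015 0 0 0 -.3'
```

```text
clock: 19.85
tcp_pos: [629.1, 293.8, 261.0]
eef_rot: [0.0, 0.037, 0.999, -0.001]
force: [0.3, 0.1, -1.7]
width: 49.5
finger_force: 54.1
clock: 20.15
tcp_pos: [629.2, 293.8, 259.3]
eef_rot: [0.0, 0.037, 0.999, -0.001]
force: [-0.2, -0.4, -2.3]
width: 49.5
finger_force: 54.1
clock: 20.45
tcp_pos: [629.3, 293.9, 258.5]
eef_rot: [0.001, 0.037, 0.999, -0.001]
force: [-1.8, -0.8, 2.1]
width: 49.1
finger_force: 54.4
```

Contact at the floor height (258.5, expected 259), so it's not on the posts. Release and retreat.

```bash
python3 -m inch '0 0 0 0 0 0 .3;0 0 0 0 0 0 .6;0 0 0 0 0 0 .7;0 0 0 0 0 0 .7'; python3 -m inch '0 0 -.1 0 0 0 .7;0 0 -.3 0 0 0 .7;0 0 -.6 0 0 0 .7;0 0 -1 0 0 0 .7;0 0 -1 0 0 0 .7'; python3 -m inch '.5 0 -.5 0 0 0 1;1 0 -.5 0 0 0 1;1 0 -.5 0 0 0 1'>/dev/null;python3 -m inch '.5 0 0 0 0 0 1;1 0 0 0 0 0 1;1 0 0 0 0 0 1;1 0 0 0 0 0 1'
python3 snap.py top t4; python3 snap.py side s4; python3 snap.py wrist w4; python3 - <<'E'
from m import *
np.set_printoptions(precision=1,suppress=True)
for f,b in(("t4",(175,100,240,195)),("w4",(0,0,640,260)),("s4",(270,100,340,180))):
    im,c=L(f); h=cv2.cvtColor(im,cv2.COLOR_BGR2HSV); m=cv2.inRange(h,(5,70,30),(25,255,255)); o=np.zeros_like(m); x0,y0,x1,y1=b; o[y0:y1,x0:x1]=m[y0:y1,x0:x1]
    o=cv2.morphologyEx(o,cv2.MORPH_CLOSE,np.ones((9,9))); print(f,"orange",[q.tolist() for q in polys(o,100,2.5)]); print(" blue",[q.tolist() for q in polys(blue(im),500,2.5)])
    B,T=binR(-4.3,0)
    print(" pred carton top/bottom",[proj(c,np.array([629,293.8,z])+B@np.array([x,y,0])).round(0).tolist() for z in(126,16) for x,y in((-30,-25),(-30,25),(30,25),(30,-25))])
E
```

```text
clock: 20.85
tcp_pos: [629.2, 293.8, 257.8]
eef_rot: [0.0, 0.037, 0.999, -0.001]
force: [0.0, 0.3, -1.0]
width: 72.7
finger_force: 0.0
clock: 21.35
tcp_pos: [630.6, 294.5, 366.5]
eef_rot: [0.007, 0.037, 0.999, 0.001]
force: [0.0, -0.3, 0.5]
width: 72.5
finger_force: 0.0
clock: 22.05
tcp_pos: [428.8, 309.2, 408.1]
eef_rot: [0.001, 0.037, 0.999, -0.001]
force: [1.0, 0.3, 1.0]
width: 85.3
finger_force: 0.0
top t4 [428.8 309.2 408.1]
side s4 [429.9 309.1 408.4]
wrist w4 [430.5 309.  408.5]
t4 orange [[[190, 134], [187, 160], [201, 170], [221, 171], [223, 148], [215, 138]]]
 blue [[[0, 201], [0, 333], [11, 206]], [[452, 128], [401, 134], [404, 194], [409, 204], [455, 199], [455, 178], [459, 177], [458, 132]], [[293, 126], [290, 192], [334, 195], [340, 129]], [[240, 123], [237, 189], [281, 192], [287, 126]], [[186, 120], [183, 186], [228, 189], [234, 123]]]
 pred carton top/bottom [[211.0, 163.0], [187.0, 161.0], [190.0, 134.0], [214.0, 135.0], [223.0, 173.0], [201.0, 172.0], [204.0, 147.0], [225.0, 148.0]]
w4 orange [[[44, 180], [27, 173], [0, 177], [0, 233], [42, 217], [52, 209], [54, 19
[... 727 characters left out ...]
, [340.0, 294.0], [339.0, 331.0], [303.0, 331.0]]
s4 orange [[[325, 117], [309, 121], [313, 148], [330, 139], [330, 124]], [[271, 100], [277, 107], [288, 111], [309, 109], [320, 100], [301, 107], [288, 107]]]
 blue [[[395, 212], [369, 232], [367, 240], [351, 252], [362, 271], [378, 288], [427, 249]], [[332, 121], [332, 141], [320, 146], [319, 150], [310, 150], [307, 133], [295, 136], [332, 213], [337, 215], [370, 205], [380, 193], [337, 123]], [[240, 87], [236, 75], [228, 68], [224, 50], [211, 51], [203, 46], [164, 51], [19, 55], [72, 134]]]
 pred carton top/bottom [[312.0, 130.0], [307.0, 120.0], [325.0, 116.0], [331.0, 125.0], [313.0, 156.0], [308.0, 146.0], [325.0, 142.0], [330.0, 151.0]]
```

Carton and bin outlines agree with the predicted upright pose in both fixed views within 1–2 px, and the bins have not moved. Handing in.

```bash
python3 -c "
from cell import bot; print(bot.sign_off())"
```

```text
the job is handed in; nothing more can be done
None
```

The job is handed in: the top bin stands level and square on the mat with its low front towards the robot, and the carton stands upright on its floor, both let go; no verdict was shown, but the final camera check matched the expected poses within a few pixels and no other bin had moved.

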